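# Load the drilling jig with the bottom board of a blocked magazine

### The arm

A 7-joint arm with a two-finger parallel gripper is mounted at the origin on the work surface. World frame = base frame: x ahead of the robot, y to its left, z up, the work surface at z = 0. Lengths are in m, angles in rad, forces in N, time in s.
With the tool pointing down it reaches from about 0.425 to 0.95 m from the base axis. Payload 4.7 kg.
Tool frame: the origin (TCP) lies between the finger pads; the fingertips stand 19 mm ahead of it and the grasp point (between the pads) is the TCP (r.tcp_to_tips is the z of the fingertips in the tool frame, in m); z points along the fingers, y is the line along which they close (so a half turn about z gives the same grasp; the last joint's range is limited). The gripper opens to 87 mm and grips with 3 to 60 N. Pads are 19 mm wide; open, the fingers measure 117 mm over their backs; the gripper's body (75 mm by 190 mm) begins 51 mm behind the grasp point.
Start: joints at [1.259, 0.469, -0.049, 1.532, 0.024, 1.141, -0.082], TCP at [0.188, -0.648, 0.242] pointing down, gripper open.
Joint ranges: [-2.59, 2.59], [-0.33, 1.99], [-1.39, 1.29], [0.1, 2.45], [-1.04, 4.18], [0.21, 1.99], [-2.66, 2.66]. Speed limits (rad/s): [2.57, 2.57, 3.14, 3.14, 3.14, 3.14, 3.14].

### API

Orientations are given as [roll, pitch, yaw] about the fixed x, y, z axes, in that order (R = Rz(yaw) Ry(pitch) Rx(roll)).
In Python, from cell import sensors, viewer, ticket, r gives the robot as it stands. The module is installed in compiled form; this text tells all that it offers.
- The arm moves only by the shell command python3 -m pendant 'ROWS' [FORCE]. ROWS is JSON, one flat list of numbers, 5 for each row, row after row: the shift along the tool's x, y, z in m, then the turn about the tool's z in rad, then the opening, from 0 (shut) to 1 (fully open). A call has exactly 8 rows; each row is the pose to reach, as a shift and turn from the pose commanded when the call began, along the tool's axes at that moment; what a row does not reach only later rows make up. A row lasts 1/12 s, in which the tool goes at most 41.7 mm and 7.16 degrees, less where a joint would pass 70% of its speed; a pose out of reach is approached as far as the arm can. A call with a gripper value outside its range is refused whole. The fingers move at their own pace and stop on an object; FORCE is the grip in N (left out, the last holds). Time passes only in rows, so rows that repeat a pose let the fingers close, or fill a call up. It gives the time, the measured TCP pose, the force, the opening and the grip force at its end, in the units of the state.
- sensors.state(): the state, without advancing time (a new reading comes with each control period).
- viewer.camera(name): name is "scene" or "top"; returns a dict with "pixels" (480x640x3 uint8, blue, green, red), "range_z" (480x640 float32, m along the optical axis (not along the pixel's ray), 0 where there is no reading), "K" (3x3 intrinsics, pixels), "R" (3x3) and "t" (3): a world point X has camera coordinates R X + t. Camera axes: x right, y down, z forward; pixel columns grow to the right and rows downward; lengths in m; the calibration is good to about 2 mm. A picture is of the moment at which its call begins.
- ticket.sign_off(): hands the job in; it is judged then, once.
The state is a dict: "time": time; "joints": joint angles; "dq": joint speeds; "joint_torque": joint torques, N m; "eef_pos": TCP position; "tcp_rot": TCP orientation; "ft_force": force on the tool from outside, world axes, zero at the start; "ft_torque": the same for the moment, N m; "opening": finger opening in m; "grip_force": force on a finger pad.
Only numpy, scipy, OpenCV 4.12 (cv2) and the standard library are available. Lean on these libraries where they do the work, as an engineer would, in place of code of your own. Each camera call takes 0.05 s, during which the arm holds its last target. There are 200 camera calls.

### The job

The round tin and the little carton stand in the way in front of the board magazine: set both aside, upright, on the black rubber mat, then draw the bottom walnut board out of the magazine by its projecting end and lay it flat on the drilling jig's bed, squarely and centred between the two end stops. Only then put the tin and the carton back, each upright where it stood at first. The other boards stay stacked in the magazine (do not lift them out), and leave the bin, the square and the calculator where they are.

Things in the scene. Friction and masses are not known exactly. Their poses are not given: they have to be found in the camera images.
- bottom_board: the board to fetch: walnut, 130 x 50 x 12 mm, 60 g; at the start the lowest of three equal boards in the magazine, underside 10 mm above the bench, its 44 mm towards magazine -x projecting from the outlet, to be pinched there by its sides. Origin: centre of its underside; x along its length, y across, z up (either way round is the same).
- top_board: the uppermost board of the stack, same kind, lying at the start 24 mm higher than the bottom one and 52 mm further back (towards magazine +x); between them lies a third, equal board straight under it. When the bottom board is out, these two drop by 12 mm and stay. Origin: centre of its underside, axes along length, width, up.
- magazine: fixed open-topped magazine: plywood floor 10 mm thick, 6 mm aluminium walls 52 mm high, inside 54 mm wide. Origin on the bench under the bottom board's centre at the start; x along the boards. Spans x -21 to +122 mm. Outlet faces -x: the front wall there starts 26 mm above the bench, so only the bottom board passes under it, towards -x. Drawn 90 mm or more it is clear; it slides with a few N.
- jig: fixed drilling jig: plywood base 180 x 84 x 8 mm with a raised aluminium bed 130 x 50 mm (the board's own outline), its top 14 mm above the bench. Two dark steel stops stand across the ends, inner faces at x -73 and +73 mm, 50 mm wide, tops 24 mm above the bench; long sides open. Origin: centre of the underside, on the bench; x along the bed. The board lies along x, either way round.
- mat: fixed black rubber mat, 170 (x) x 110 (y) x 4 mm, the side area. Origin: centre of its underside, on the bench.
- tin: closed round steel tin, 54 mm diameter, 62 mm high, 0.17 to 0.35 kg, standing in front of the magazine's outlet on one side of the board's path. Origin: centre of its underside, z up.
- carton: small square cardboard carton with a white paper band and square white top label, 50 x 50 mm, 60 mm high, 0.17 to 0.35 kg, standing beside the tin in front of the outlet on the other side of the path. Origin: centre of its underside, x and y square to its sides, z up.
- bin: bystander: open blue parts bin with screws, 150 x 100 x 72 mm, beyond the work. Origin: centre of its underside.
- square: bystander: try square, wooden stock 100 x 22 x 14 mm along x, steel blade 170 mm long towards +y, lying flat beyond the work. Origin: underside of the stock's centre.
- calculator: bystander: black pocket calculator 130 x 75 x 14 mm, lying flat beyond the work. Origin: centre of its underside.
There are look-alikes about, which are no part of the job. Leave any orange or yellow look-alike of the carton alone.

How it is judged:
On the way, in this order (a step that is already met when the one before it is completed fails the run):
1. the tin and the carton both stand upright on the mat, the bottom board still in the magazine (x of tin in the frame of mat between -0.085 and 0.085 m and y of tin in the frame of mat between -0.055 and 0.055 m and z of tin in the frame of mat between 0.001 and 0.007 m and angle between each of tin, carton's own z axis and vertical below 0.1 rad and linear speed of each of tin, carton below 0.05 m/s and x of carton in the frame of mat between -0.085 and 0.085 m and y of carton in the frame of mat between -0.055 and 0.055 m and z of carton in the frame of mat between 0.001 and 0.007 m and distance of bottom_board from where it was at the start of the episode below 0.03 m), for 0.2 s.
2. the bottom board lies flat on the jig's bed between the stops, while the tin and the carton still stand on the mat (horizontal distance between bottom_board and jig below 0.012 m and angle between the x axis of bottom_board and the x axis of jig, either way round below 0.15 rad and z of bottom_board in the frame of jig between 0.011 and 0.017 m and angle between bottom_board's own z axis and vertical below 0.08 rad and linear speed of bottom_board below 0.02 m/s and x of tin in the frame of mat between -0.085 and 0.085 m and y of tin in the frame of mat between -0.055 and 0.055 m and z of tin in the frame of mat between 0.001 and 0.007 m and angle between each of tin, carton's own z axis and vertical below 0.1 rad and linear speed of each of tin, carton below 0.05 m/s and x of carton in the frame of mat between -0.085 and 0.085 m and y of carton in the frame of mat between -0.055 and 0.055 m and z of carton in the frame of mat between 0.001 and 0.007 m), for 0.2 s.
At the end, for the whole second after the job is handed in: The bottom board lies flat on the jig bed, within 12 mm and 0.15 rad (either way round); tin and carton stand upright within 15 mm of their first spots; the other two boards lie stacked on the magazine floor (top one within 4 mm in height, 20 mm along, 10 mm across); all at rest (horizontal distance between bottom_board and jig below 0.012 m and angle between the x axis of bottom_board and the x axis of jig, either way round below 0.15 rad and z of bottom_board in the frame of jig between 0.011 and 0.017 m and angle between bottom_board's own z axis and vertical below 0.08 rad and linear speed of each of bottom_board, tin, carton, top_board below 0.02 m/s and distance of each of tin, carton from where it was at the start of the episode below 0.015 m and angle between each of tin, carton's own z axis and vertical below 0.1 rad and x of top_board in the frame of magazine between 0.03 and 0.07 m and y of top_board in the frame of magazine between -0.01 and 0.01 m and z of top_board in the frame of magazine between 0.018 and 0.026 m); the robot touches nothing.
It fails at once if the upper boards are lifted out of the magazine (height (world z) of top_board above 0.055 m).
It fails at once if the blue bin is moved by more than 20 mm (distance of bin from where it was at the start of the episode above 0.02 m).
It fails at once if the square is moved by more than 20 mm (distance of square from where it was at the start of the episode above 0.02 m).
It fails at once if the calculator is moved by more than 20 mm (distance of calculator from where it was at the start of the episode above 0.02 m).
It also fails if it takes over 128 s, if anything falls off the work surface, if the arm or the gripper's body presses on something with over 40 N, if the wrist force passes 120 N, or if a joint passes its speed limit or range.

## Working session

There is one attempt and no reset: what is moved stays moved. The work goes in short steps, Python scripts to look and compute and a shell command to move; the robot and the scene stay as the last step left them, time stands still between calls to the robot, and variables do not carry over. Pictures are saved under pics/ and viewed, at most 14 in all, crops included, and the job is handed in when it is done.

```bash
mkdir -p pics; ls
cat > h.py <<'E'
import numpy as np, cv2
from cell import sensors, viewer
def shot(name,fn=None):
    c=viewer.camera(name)
    if fn: cv2.imwrite('pics/'+fn,c['pixels'])
    return c
def ray(c,uv,z):
    R,t=np.array(c['R']),np.array(c['t']); uv=np.atleast_2d(uv).astype(float)
    d=(np.linalg.inv(c['K'])@np.c_[uv,np.ones(len(uv))].T).T@R
    o=-R.T@t
    return o+d*((z-o[2])/d[:,2])[:,None]
def cloud(c):
    v,u=np.mgrid[:480,:640]; z=c['range_z']
    p=(np.linalg.inv(c['K'])@np.stack([u.ravel(),v.ravel(),np.ones(u.size)]))*z.ravel()
    return ((p.T-c['t'])@np.array(c['R'])).reshape(480,640,3)
def proj(c,X):
    p=c['K']@(c['R']@np.array(X)+c['t']); return p[:2]/p[2]
E
python3 - <<'E'
from h import *
import pickle
a=shot('top','top0.png');b=shot('scene','scene0.png')
pickle.dump((a,b),open('c0.pkl','wb'))
print(sensors.state())
E
```

```text
pics
{'time': 0.1, 'joints': array([ 1.25909973,  0.46936406, -0.04857278,  1.53356304,  0.02409282,
        1.14096436, -0.08230114]), 'dq': array([-0.00158373, -0.00169292,  0.0001701 , -0.00268362, -0.00174594,
       -0.00196387,  0.00066679]), 'joint_torque': array([ 9.64615242e-05, -5.09166741e+01, -8.14105337e-02, -2.36832350e+01,
       -6.14980166e-02,  3.44121200e-02,  6.46057765e-05]), 'eef_pos': array([ 0.18822063, -0.64771579,  0.24060689]), 'tcp_rot': array([-3.13988007e+00,  6.11143081e-05,  2.82801491e-01]), 'ft_force': array([-0.74762529,  0.30201434,  0.21623345]), 'ft_torque': array([ 0.01393063, -0.01955314,  0.00901453]), 'grip_force': 0.0, 'opening': 0.08707474356927197}
```

View pics/top0.png

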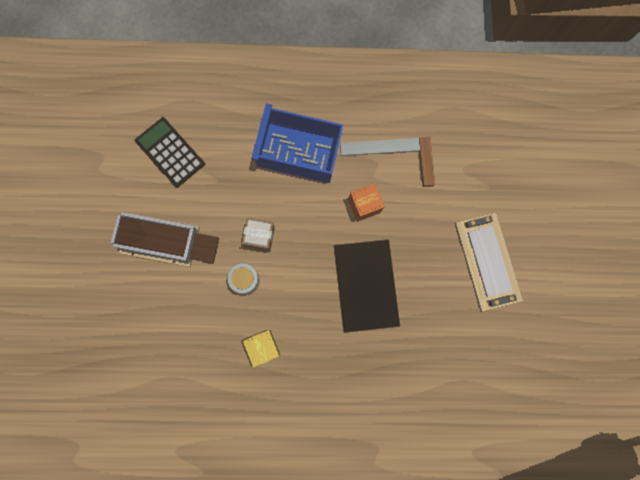

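View pics/scene0.png

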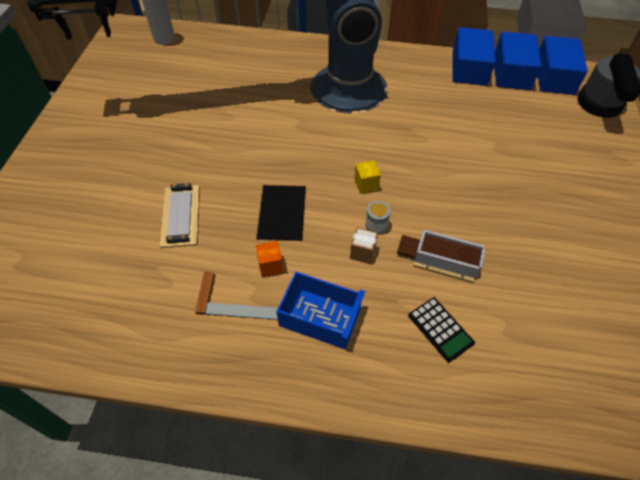

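Top view: the tin is at (243,279), the only round thing. Carton candidates are the brown one with the white label at (257,234), the orange one at (367,201) and the yellow one at (261,348). By the description it is (257,234). The board's projecting end is at (204,247), the mat at (367,286) and the jig at (489,262). The scene view agrees (tin 378,215; carton 364,246). I'll check this in one close crop and measure.

```bash
cat > m.py <<'E'
from h import *
import pickle
def rect(c,mask,z,near=None):
    cs,_=cv2.findContours(mask.astype(np.uint8),0,2)
    cs=[k for k in cs if cv2.contourArea(k)>60]
    k=max(cs,key=cv2.contourArea) if near is None else min(cs,key=lambda k:np.hypot(*(k.reshape(-1,2).mean(0)-near)))
    P=ray(c,k.reshape(-1,2),z)[:,:2]
    (ctr,wh,ang)=cv2.minAreaRect((P*1000).astype(np.float32))
    return np.round(ctr,1),np.round(wh,1),round(ang,1)
if __name__=='__main__':
    a,b=pickle.load(open('c0.pkl','rb'))
    im=a['pixels']; cv2.imwrite('pics/crop0.png',cv2.resize(im[200:320,100:300],None,fx=4,fy=4,interpolation=cv2.INTER_CUBIC))
    print('cam',-a['R'].T@a['t'], -b['R'].T@b['t'])
    C=cloud(a); Z=C[...,2]
    for n,(u,v) in dict(tin=(243,279),carton=(257,234),board=(206,248),mat=(367,286),jig=(489,262),mag=(152,238)).items(): print(n,C[v,u].round(4))
    hsv=cv2.cvtColor(im,cv2.COLOR_BGR2HSV)
    def win(m,x0,x1,y0,y1):
        o=np.zeros_like(m);o[y0:y1,x0:x1]=m[y0:y1,x0:x1];return o
    h=cv2.GaussianBlur(Z,(1,1),0)
    print('tin',rect(a,win((Z>.05)&(Z<.075),220,265,258,300),.062))
    print('carton',rect(a,win((Z>.05)&(Z<.075),238,280,212,255),.060))
    print('mat',rect(a,win(hsv[...,2]<50,325,405,232,340),.004))
    g=win((hsv[...,1]<40)&(hsv[...,2]>110),455,525,210,315)
    print('bed',rect(a,g,.014))
    print('jigstops',[rect(a,win((hsv[...,2]<80),455,525,y0,y1),.024) for y0,y1 in((210,235),(285,315))])
    print('jig base',rect(a,win((Z>.005)&(Z<.04),455,525,205,315),.008))
    print('board end',rect(a,win((Z>.014)&(Z<.035)&(hsv[...,2]<110),197,225,225,270),.022))
    print('mag walls',rect(a,win((Z>.043),105,205,205,270),.052))
    print('boards in',rect(a,win((Z>.036)&(Z<.05)&(hsv[...,2]<110),105,205,205,270),.046))
E
python3 m.py
```

```text
cam [0.42048284 0.02182015 1.05648125] [1.24598185 0.10320714 0.99300826]
tin [0.5012 0.1258 0.0608]
carton [0.585  0.1037 0.0578]
board [0.5622 0.2026 0.0194]
mat [ 0.497  -0.1073  0.0017]
jig [ 0.5468 -0.3431  0.0151]
mag [0.5753 0.2986 0.0453]
tin (array([503.1, 126.6]), array([54.5, 52.4]), 2.5)
carton (array([587. , 102.9]), array([51.7, 51. ]), 81.1)Traceback (most recent call last):
  File "m.py", line 22, in <module>
    print('mat',rect(a,win(hsv[...,2]<50,325,405,232,340),.004))
                ~~~~^^^^^^^^^^^^^^^^^^^^^^^^^^^^^^^^^^^^^^^^^^^
  File "m.py", line 6, in rect
    k=max(cs,key=cv2.contourArea) if near is None else min(cs,key=lambda k:np.hypot(*(k.reshape(-1,2).mean(0)-near)))
      ~~~^^^^^^^^^^^^^^^^^^^^^^^^
ValueError: max() iterable argument is empty
```

View pics/crop0.png

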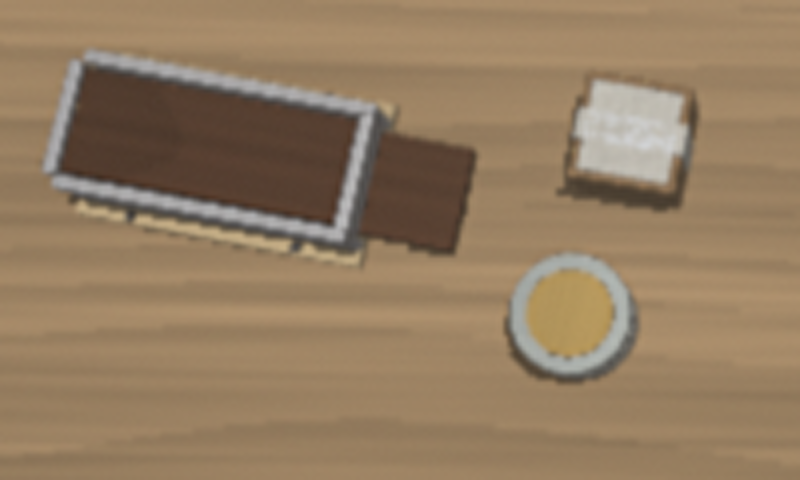

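The crop confirms the choice: brown carton with a white square label and band at crop (630,140), a silver tin at (570,315), and the walnut end at (415,190). Next I'll fix the dark thresholds.

```bash
sed -i 's/rect(a,win(hsv\[...,2\]<50/rect(a,win(gray<50/; s/    h=cv2.Gaus.*/    gray=cv2.cvtColor(im,cv2.COLOR_BGR2GRAY)/; s/win(m,x0/win(m0,x0/; s/        o=np.zeros_like(m);/        m=np.array(m0).astype(np.uint8);o=np.zeros_like(m);/; s/^        \(m=.*\)$/        \1/' m.py
python3 - <<'E'
from h import *
import pickle
a,b=pickle.load(open('c0.pkl','rb'))
im=a['pixels'];print(im[286,367],im[262,489],im[222,478],im[248,206],im[330,380],im[262,470],im[238,152])
E
python3 m.py
```

```text
[41 46 52] [192 192 194] [90 90 92] [49 63 86] [ 96 126 151] [137 176 200] [49 63 88]
cam [0.42048284 0.02182015 1.05648125] [1.24598185 0.10320714 0.99300826]
tin [0.5012 0.1258 0.0608]
carton [0.585  0.1037 0.0578]
board [0.5622 0.2026 0.0194]
mat [ 0.497  -0.1073  0.0017]
jig [ 0.5468 -0.3431  0.0151]
mag [0.5753 0.2986 0.0453]
tin (array([503.1, 126.6]), array([54.5, 52.4]), 2.5)
carton (array([587. , 102.9]), array([51.7, 51. ]), 81.1)
mat (array([ 498.6, -105.2]), array([164.2, 105.4]), 7.2)
bed (array([ 549.8, -344.8]), array([129.9,  51.3]), 14.8)Traceback (most recent call last):
  File "m.py", line 25, in <module>
    print('jigstops',[rect(a,win((hsv[...,2]<80),455,525,y0,y1),.024) for y0,y1 in((210,235),(285,315))])
                      ~~~~^^^^^^^^^^^^^^^^^^^^^^^^^^^^^^^^^^^^^^^^^^^
  File "m.py", line 6, in rect
    k=max(cs,key=cv2.contourArea) if near is None else min(cs,key=lambda k:np.hypot(*(k.reshape(-1,2).mean(0)-near)))
      ~~~^^^^^^^^^^^^^^^^^^^^^^^^
ValueError: max() iterable argument is empty
```

```bash
sed -i '/jigstops/d' m.py; python3 m.py | tail -5
python3 - <<'E'
from h import *
import pickle
from m import rect
a,b=pickle.load(open('c0.pkl','rb'))
# scene cam check
C=cloud(b);Z=C[...,2]
def win(m0,x0,x1,y0,y1):
    m=m0.astype(np.uint8);o=np.zeros_like(m);o[y0:y1,x0:x1]=m[y0:y1,x0:x1];return o
hsv=cv2.cvtColor(b['pixels'],cv2.COLOR_BGR2HSV);g=cv2.cvtColor(b['pixels'],cv2.COLOR_BGR2GRAY)
print('tin',C[209,378],'carton',C[236,364])
print('tin',rect(b,win((Z>.058)&(Z<.07),362,395,198,235),.062))
print('carton',rect(b,win((Z>.056)&(Z<.07),348,382,225,262),.06))
print('bed',rect(b,win((hsv[...,1]<60)&(hsv[...,2]>110),155,205,180,250),.014))
print('mat',rect(b,win(g<50,250,312,180,245),.004))
E
```

```text
bed (array([ 549.8, -344.8]), array([129.9,  51.3]), 14.8)
jig base (array([ 549.6, -343.8]), array([179.7,  86.5]), 14.8)
board end (array([562.7, 203.8]), array([41.5, 50.4]), 81.5)
mag walls (array([578.7, 297. ]), array([144.7,  66.5]), 80.2)
boards in (array([579.6, 299.5]), array([131.2,  53.4]), 80.2)
tin [0.50291625 0.12506427 0.06367366] carton [0.57858695 0.10099537 0.05599545]
tin (array([505.4, 126.7]), array([55.7, 53.9]), 9.0)
carton (array([589.1, 101.1]), array([51. , 52.6]), 81.6)
bed (array([ 549.1, -346.2]), array([132.3,  50.3]), 15.2)
mat (array([ 499.8, -106.4]), array([165.6, 105.8]), 7.1)
```

```bash
cat > go.py <<'E'
# usage: go.py x,y,z,psi_deg ...   (mm) -> shifts in current tool axes (m), turn (rad)
import sys, numpy as np
from scipy.spatial.transform import Rotation as Ro
from cell import sensors
s=sensors.state(); p=s['eef_pos']; R=Ro.from_euler('xyz',s['tcp_rot']).as_matrix(); y0=s['tcp_rot'][2]
print('at',(p*1000).round(1),'yaw',round(np.degrees(y0),1),'t',round(s['time'],1),'open',round(s['opening']*1000,1))
for a in sys.argv[1:]:
    x,y,z,psi=map(float,a.split(','))
    d=R.T@(np.array([x,y,z])/1000-p); t=(y0-np.radians(psi)+np.pi)%(2*np.pi)-np.pi
    print(a,'->',d.round(3),round(t,3))
E
python3 go.py 450,-300,240,10 504,126.7,200,0 504,126.7,40,0
```

```text
at [ 188.2 -647.7  240.6] yaw 16.2 t 0.1 open 87.1
450,-300,240,10 -> [ 0.348 -0.261  0.001] 0.108
504,126.7,200,0 -> [ 0.519 -0.655  0.042] 0.283
504,126.7,40,0 -> [ 0.519 -0.655  0.202] 0.283
```

```bash
python3 -m pendant '[0.03,-0.02,0,0,1, 0.07,-0.05,0,0,1, 0.1,-0.075,0,0,1, 0.13,-0.1,0,0,1, 0.16,-0.12,0,0,1, 0.19,-0.145,0,0,1, 0.22,-0.165,0,0,1, 0.25,-0.19,0,0,1]' 40
python3 -m pendant '[0.03,-0.025,0,0.04,1, 0.06,-0.05,0,0.08,1, 0.09,-0.08,0,0.12,1, 0.11,-0.11,0,0.16,1, 0.13,-0.15,0,0.2,1, 0.15,-0.19,0,0.24,1, 0.17,-0.22,0,0.28,1, 0.18,-0.25,0,0.28,1]'
python3 go.py 504,126.7,200,0 504,126.7,40,0
```

```text
time: 0.77
eef_pos: [0.3762, -0.3947, 0.2414]
tcp_rot: [3.141, 0.0, 0.282]
ft_force: [0.2, 0.1, -0.3]
opening: 0.0869
grip_force: 0.0
time: 1.43
eef_pos: [0.4796, -0.102, 0.2416]
tcp_rot: [-3.141, -0.001, 0.005]
ft_force: [1.1, 0.1, 0.6]
opening: 0.087
grip_force: 0.0
at [ 479.6 -102.   241.6] yaw 0.3 t 1.4 open 87.0
504,126.7,200,0 -> [ 0.025 -0.229  0.042] 0.005
504,126.7,40,0 -> [ 0.025 -0.228  0.202] 0.005
```

```bash
python3 -m pendant '[0.005,-0.035,0.01,0,1, 0.01,-0.07,0.02,0,1, 0.015,-0.105,0.03,0,1, 0.02,-0.14,0.04,0,1, 0.025,-0.175,0.05,0,1, 0.025,-0.21,0.06,0,1, 0.025,-0.229,0.07,0.005,1, 0.025,-0.229,0.09,0.005,1]'
python3 go.py 504,126.7,40,0
```

```text
time: 2.1
eef_pos: [0.5035, 0.1299, 0.1526]
tcp_rot: [-3.137, -0.004, 0.006]
ft_force: [0.6, 0.3, 0.6]
opening: 0.0872
grip_force: 0.0
at [503.5 129.9 152.6] yaw 0.3 t 2.1 open 87.2
504,126.7,40,0 -> [0.    0.004 0.113] 0.006
```

```bash
python3 -m pendant '[0,0.001,0.02,0,1, 0,0.001,0.04,0,1, 0,0.001,0.06,0,1, 0,0.001,0.08,0,1, 0,0.001,0.1,0,1, 0,0.001,0.113,0,1, 0,0.001,0.113,0,1, 0,0.001,0.113,0,1]'
python3 go.py 504,126.7,40,0
python3 -m pendant '[0,0,0,0,0, 0,0,0,0,0, 0,0,0,0,0, 0,0,0,0,0, 0,0,0,0,0, 0,0,0,0,0, 0,0,0,0,0, 0,0,0,0,0]' 40
python3 go.py 457,-111,130,7.2 457,-111,46,7.2
```

```text
time: 2.77
eef_pos: [0.5023, 0.1223, 0.038]
tcp_rot: [3.141, 0.002, -0.002]
ft_force: [-0.1, 1.1, -0.8]
opening: 0.0868
grip_force: 0.0
at [502.3 122.3  38. ] yaw -0.1 t 2.8 open 86.8
504,126.7,40,0 -> [ 0.002 -0.004 -0.002] -0.002
time: 3.43
eef_pos: [0.5035, 0.1235, 0.0392]
tcp_rot: [-3.14, -0.002, -0.002]
ft_force: [-0.6, 2.9, 5.2]
opening: 0.0534
grip_force: 40.0
at [503.5 123.5  39.2] yaw -0.1 t 3.4 open 53.4
457,-111,130,7.2 -> [-0.046  0.234 -0.091] -0.127
457,-111,46,7.2 -> [-0.046  0.235 -0.007] -0.127
```

```bash
python3 -m pendant '[0,0,-0.01,0,0, 0,0,-0.03,0,0, 0,0,-0.05,0,0, 0,0.015,-0.06,0,0, 0,0.035,-0.06,0,0, -0.01,0.06,-0.06,0,0, -0.02,0.09,-0.06,-0.04,0, -0.025,0.12,-0.06,-0.08,0]'
python3 -m pendant '[-0.005,0.03,0,-0.03,0, -0.01,0.06,0,-0.047,0, -0.015,0.085,0,-0.047,0, -0.02,0.103,0,-0.047,0, -0.021,0.113,0.005,-0.047,0, -0.021,0.115,0.01,-0.047,0, -0.021,0.115,0.015,-0.047,0, -0.021,0.115,0.015,-0.047,0]'
python3 go.py 457,-111,46,7.2
```

```text
time: 4.1
eef_pos: [0.475, 0.0007, 0.0983]
tcp_rot: [3.14, 0.004, 0.081]
ft_force: [0.2, 0.1, -2.5]
opening: 0.0532
grip_force: 40.0
time: 4.77
eef_pos: [0.4648, -0.1124, 0.0823]
tcp_rot: [-3.14, 0.002, 0.127]
ft_force: [0.6, 0.5, -3.0]
opening: 0.0539
grip_force: 40.0
at [ 464.8 -112.4   82.3] yaw 7.3 t 4.8 open 53.9
457,-111,46,7.2 -> [-0.007 -0.002  0.036] 0.001
```

```bash
python3 -m pendant '[-0.003,0,0.008,0,0, -0.007,-0.002,0.016,0,0, -0.007,-0.002,0.024,0,0, -0.007,-0.002,0.03,0,0, -0.007,-0.002,0.034,0,0, -0.007,-0.002,0.037,0,0, -0.007,-0.002,0.038,0,0, -0.007,-0.002,0.0385,0,0]'
python3 -m pendant '[0,0,0,0,0, 0,0,0.0005,0,0, 0,0,0.001,0,0.2, 0,0,0.001,0,0.6, 0,0,0.001,0,1, 0,0,0.001,0,1, 0,0,0.001,0,1, 0,0,0.001,0,1]'
python3 -m pendant '[0,0,-0.02,0,1, 0,0,-0.05,0,1, 0,0,-0.08,0,1, 0,0,-0.09,0,1, 0,0,-0.09,0,1, 0,0,-0.09,0,1, 0,0,-0.09,0,1, 0,0,-0.09,0,1]'
python3 go.py 588,102,130,-8.6 588,102,39,-8.6
```

```text
time: 5.43
eef_pos: [0.4586, -0.1127, 0.0449]
tcp_rot: [-3.142, -0.0, 0.125]
ft_force: [-0.0, 0.5, -2.9]
opening: 0.0533
grip_force: 40.0
time: 6.1
eef_pos: [0.4588, -0.1128, 0.0443]
tcp_rot: [3.141, -0.001, 0.125]
ft_force: [-0.3, -0.0, -0.2]
opening: 0.072
grip_force: 0.0
time: 6.77
eef_pos: [0.4573, -0.1126, 0.1326]
tcp_rot: [-3.141, 0.003, 0.125]
ft_force: [-0.2, 0.1, 0.2]
opening: 0.0871
grip_force: 0.0
at [ 457.3 -112.6  132.6] yaw 7.2 t 6.8 open 87.1
588,102,130,-8.6 -> [ 0.156 -0.197  0.002] 0.275
588,102,39,-8.6 -> [ 0.157 -0.197  0.093] 0.275
```

```bash
python3 -m pendant '[0.02,-0.025,0,0.03,1, 0.04,-0.05,0,0.07,1, 0.065,-0.08,0,0.12,1, 0.09,-0.11,0,0.17,1, 0.115,-0.14,0,0.22,1, 0.135,-0.17,0,0.275,1, 0.15,-0.19,0,0.275,1, 0.156,-0.197,0,0.275,1]'
python3 -m pendant '[0,0,0,0,1, 0,0,0.01,0,1, 0,0,0.02,0,1, 0,0,0.03,0,1, 0,0,0.035,0,1, 0,0,0.035,0,1, 0,0,0.035,0,1, 0,0,0.035,0,1]'
python3 go.py 588,102,39,-8.6
```

```text
time: 7.43
eef_pos: [0.5892, 0.1076, 0.1326]
tcp_rot: [-3.139, 0.002, -0.144]
ft_force: [-0.2, 0.5, -1.0]
opening: 0.0873
grip_force: 0.0
time: 8.1
eef_pos: [0.5889, 0.1019, 0.0993]
tcp_rot: [-3.141, -0.001, -0.151]
ft_force: [-0.1, 0.7, 0.5]
opening: 0.0872
grip_force: 0.0
at [588.9 101.9  99.3] yaw -8.6 t 8.1 open 87.2
588,102,39,-8.6 -> [-0.001  0.     0.06 ] -0.001
```

Run:
```python
from h import *
c=shot('top','t1.png');C=cloud(c);Z=C[...,2]
# tin on mat
m=((Z>.05)&(Z<.08)).astype(np.uint8);m[:,:335]=0;m[:,405:]=0;m[:235]=0;m[335:]=0
k=max(cv2.findContours(m,0,2)[0],key=cv2.contourArea);P=ray(c,k.reshape(-1,2),.066)*1000
print(cv2.minAreaRect(P[:,:2].astype(np.float32)))
```

```text
((458.5003356933594, -112.15595245361328), (54.411407470703125, 53.83430480957031), 89.6531982421875)
```

```bash
python3 -m pendant '[0,0,0.01,0,1, 0,0,0.02,0,1, 0,0,0.03,0,1, 0,0,0.04,0,1, 0,0,0.05,0,1, 0,0,0.06,0,1, 0,0,0.06,0,1, 0,0,0.06,0,1]'
python3 -m pendant '[0,0,0,0,0, 0,0,0,0,0, 0,0,0,0,0, 0,0,0,0,0, 0,0,0,0,0, 0,0,0,0,0, 0,0,0,0,0, 0,0,0,0,0]' 40
python3 -m pendant '[0,0,-0.01,0,0, 0,0,-0.03,0,0, 0,0,-0.045,0,0, 0,0,-0.055,0,0, 0,0,-0.06,0,0, 0,0,-0.06,0,0, 0,0,-0.06,0,0, 0,0,-0.06,0,0]'
python3 go.py 541,-101,100,7.2 541,-101,43,7.2
```

```text
time: 8.82
eef_pos: [0.5882, 0.1021, 0.0381]
tcp_rot: [3.141, 0.002, -0.15]
ft_force: [0.1, 0.6, 0.3]
opening: 0.0875
grip_force: 0.0
time: 9.48
eef_pos: [0.5888, 0.1023, 0.0393]
tcp_rot: [-3.141, -0.0, -0.15]
ft_force: [-0.7, 0.2, 0.7]
opening: 0.0498
grip_force: 40.0
time: 10.15
eef_pos: [0.588, 0.1018, 0.0982]
tcp_rot: [3.141, 0.002, -0.15]
ft_force: [0.3, 0.0, -2.3]
opening: 0.0496
grip_force: 40.0
at [588.  101.8  98.2] yaw -8.6 t 10.2 open 49.6
541,-101,100,7.2 -> [-0.016  0.208 -0.002] -0.276
541,-101,43,7.2 -> [-0.016  0.208  0.055] -0.276
```

```bash
python3 -m pendant '[0,0.015,0,-0.03,0, -0.003,0.04,0,-0.07,0, -0.006,0.07,0,-0.11,0, -0.009,0.1,0,-0.16,0, -0.012,0.13,0,-0.2,0, -0.014,0.16,0,-0.24,0, -0.016,0.187,0,-0.276,0, -0.016,0.203,0,-0.276,0]'
python3 -m pendant '[0,0.005,0.005,0,0, 0,0.005,0.012,0,0, 0,0.005,0.02,0,0, 0,0.005,0.028,0,0, 0,0.005,0.035,0,0, 0,0.005,0.042,0,0, 0,0.005,0.045,0,0, 0,0.005,0.045,0,0]'
python3 go.py 541,-101,43.8,7.2
```

```text
time: 10.82
eef_pos: [0.5405, -0.1001, 0.0978]
tcp_rot: [3.141, 0.004, 0.123]
ft_force: [-0.1, 0.1, -2.0]
opening: 0.0497
grip_force: 40.0
time: 11.48
eef_pos: [0.5426, -0.1004, 0.053]
tcp_rot: [-3.141, 0.002, 0.127]
ft_force: [-0.1, 0.1, -1.9]
opening: 0.0497
grip_force: 40.0
at [ 542.6 -100.4   53. ] yaw 7.3 t 11.5 open 49.7
541,-101,43.8,7.2 -> [-0.002  0.     0.009] 0.001
```

```bash
python3 -m pendant '[-0.001,0,0.003,0,0, -0.001,0,0.006,0,0, -0.001,0,0.008,0,0, -0.001,0,0.009,0,0, -0.001,0,0.01,0,0, -0.001,0,0.01,0,0.3, -0.001,0,0.01,0,1, -0.001,0,0.01,0,1]'
python3 -m pendant '[0,0,0,0,1, 0,0,0,0,1, 0,0,-0.02,0,1, 0,0,-0.05,0,1, 0,0,-0.08,0,1, 0,0,-0.1,0,1, 0,0,-0.1,0,1, 0,0,-0.1,0,1]'
python3 go.py 562.4,202.9,120,80.2
```

```text
time: 12.15
eef_pos: [0.5426, -0.1013, 0.0445]
tcp_rot: [3.141, -0.001, 0.126]
ft_force: [-0.4, 0.7, -1.2]
opening: 0.0567
grip_force: 0.0
time: 12.82
eef_pos: [0.5429, -0.1014, 0.1454]
tcp_rot: [3.14, -0.003, 0.126]
ft_force: [-1.0, 0.2, -0.7]
opening: 0.0868
grip_force: 0.0
at [ 542.9 -101.4  145.4] yaw 7.2 t 12.8 open 86.8
562.4,202.9,120,80.2 -> [ 0.057 -0.3    0.025] -1.274
```

```bash
python3 -m pendant '[0.007,-0.03,0,-0.11,1, 0.014,-0.06,0,-0.22,1, 0.02,-0.09,0,-0.33,1, 0.028,-0.12,0,-0.44,1, 0.034,-0.15,0,-0.55,1, 0.04,-0.18,0,-0.66,1, 0.047,-0.21,0,-0.77,1, 0.052,-0.24,0,-0.88,1]'
python3 go.py 562.4,202.9,120,80.2
```

```text
time: 13.48
eef_pos: [0.5629, 0.1444, 0.1425]
tcp_rot: [-3.14, 0.002, 1.011]
ft_force: [1.0, 0.0, 0.7]
opening: 0.0869
grip_force: 0.0
at [562.9 144.4 142.5] yaw 57.9 t 13.5 open 86.9
562.4,202.9,120,80.2 -> [ 0.049 -0.031  0.022] -0.389
```

Run:
```python
from h import *
c=shot('top','t2.png');C=cloud(c);Z=C[...,2]
m=((Z>.05)&(Z<.08)).astype(np.uint8);m[:,:335]=0;m[:,405:]=0;m[:235]=0;m[335:]=0
for k in cv2.findContours(m,0,2)[0]:
    if cv2.contourArea(k)>200: print(cv2.minAreaRect((ray(c,k.reshape(-1,2),.065)*1000)[:,:2].astype(np.float32)))
```

```text
((458.5386962890625, -112.29121398925781), (54.466339111328125, 53.888648986816406), 89.65318298339844)
((540.3978881835938, -101.08663177490234), (50.67377471923828, 52.61030960083008), 7.234339237213135)
```

```bash
python3 -m pendant '[0.01,-0.006,0,-0.1,1, 0.02,-0.013,0,-0.2,1, 0.03,-0.02,0,-0.3,1, 0.04,-0.026,0,-0.389,1, 0.049,-0.031,0.005,-0.389,1, 0.049,-0.031,0.015,-0.389,1, 0.049,-0.031,0.025,-0.389,1, 0.049,-0.031,0.025,-0.389,1]'
python3 -m pendant '[0,0,0,0,1, 0,0,0.01,0,1, 0,0,0.02,0,1, 0,0,0.03,0,1, 0,0,0.04,0,1, 0,0,0.04,0,1, 0,0,0.04,0,1, 0,0,0.04,0,1]'
python3 go.py 562.4,202.9,28,80.2
```

```text
time: 14.2
eef_pos: [0.5621, 0.1992, 0.1156]
tcp_rot: [-3.137, 0.004, 1.393]
ft_force: [-0.2, -1.3, -0.1]
opening: 0.0871
grip_force: 0.0
time: 14.87
eef_pos: [0.5638, 0.2016, 0.0791]
tcp_rot: [3.141, -0.0, 1.395]
ft_force: [0.5, 0.4, 0.8]
opening: 0.0869
grip_force: 0.0
at [563.8 201.6  79.1] yaw 79.9 t 14.9 open 86.9
562.4,202.9,28,80.2 -> [ 0.001 -0.002  0.051] -0.005
```

```bash
python3 -m pendant '[0.001,-0.001,0.01,-0.005,1, 0.001,-0.001,0.02,-0.005,1, 0.001,-0.001,0.03,-0.005,1, 0.001,-0.001,0.04,-0.005,1, 0.001,-0.001,0.046,-0.005,1, 0.001,-0.001,0.05,-0.005,1, 0.001,-0.001,0.05,-0.005,1, 0.001,-0.001,0.05,-0.005,1]'
python3 -m pendant '[0,0,0,0,0, 0,0,0,0,0, 0,0,0,0,0, 0,0,0,0,0, 0,0,0,0,0, 0,0,0,0,0, 0,0,0,0,0, 0,0,0,0,0]' 30
python3 go.py 562.4,202.9,28,80.2
```

```text
time: 15.53
eef_pos: [0.5629, 0.2027, 0.0289]
tcp_rot: [-3.141, -0.0, 1.4]
ft_force: [0.2, 0.5, -0.1]
opening: 0.0875
grip_force: 0.0
time: 16.2
eef_pos: [0.5627, 0.2024, 0.0291]
tcp_rot: [-3.141, 0.0, 1.4]
ft_force: [-0.5, -0.5, 0.7]
opening: 0.0496
grip_force: 30.0
at [562.7 202.4  29.1] yaw 80.2 t 16.2 open 49.6
562.4,202.9,28,80.2 -> [ 0.    -0.     0.001] 0.0
```

```bash
python3 -m pendant '[-0.004,0,0,0,0, -0.012,0,0,0,0, -0.02,0,0,0,0, -0.03,0,0,0,0, -0.04,0,0,0,0, -0.047,0,0,0,0, -0.05,0,0,0,0, -0.05,0,0,0,0]'
python3 - <<'E'
from h import *
c=shot('top');im=c['pixels'];s=shot('scene')
cv2.imwrite('pics/p3.png',np.hstack([cv2.resize(im[200:300,100:300],(400,200)),cv2.resize(s['pixels'][190:290,330:530],(400,200))]))
E
python3 go.py
```

```text
time: 16.87
eef_pos: [0.5543, 0.1512, 0.029]
tcp_rot: [-3.142, 0.002, 1.398]
ft_force: [0.3, -1.2, 1.0]
opening: 0.0495
grip_force: 30.0
at [554.3 151.5  28.9] yaw 80.1 t 17.0 open 49.7
```

View pics/p3.png

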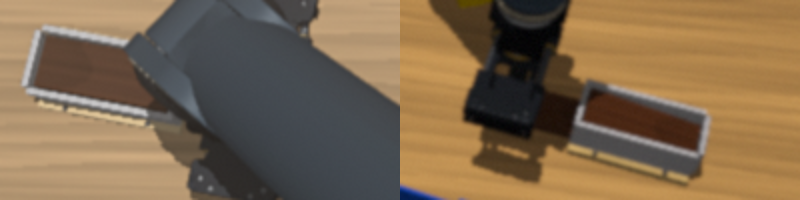

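The board slid out about 50 mm with the gripper (walnut strip between gripper and outlet at (555,115)). I'll push it back a little and regrasp nearer its centre so it doesn't droop.

```bash
python3 -m pendant '[0.005,0,0,0,0, 0.012,0,0,0,0, 0.018,0,0,0,0, 0.024,0,0,0,0, 0.024,0,0,0,0, 0.024,0,0,0,0.5, 0.024,0,0,0,0.75, 0.024,0,0,0,0.75]'
python3 -m pendant '[0,0,0,0,0.75, 0,0,0,0,0.75, 0,0,0,0,0.75, 0.01,0,0,0,0.75, 0.02,0,0,0,0.75, 0.03,0,0,0,0.75, 0.03,0,0,0,0.75, 0.03,0,0,0,0.75]'
python3 -m pendant '[0,0,0,0,0, 0,0,0,0,0, 0,0,0,0,0, 0,0,0,0,0, 0,0,0,0,0, 0,0,0,0,0, 0,0,0,0,0, 0,0,0,0,0]' 40
python3 go.py
```

```text
time: 17.63
eef_pos: [0.5583, 0.1774, 0.029]
tcp_rot: [-3.141, -0.001, 1.4]
ft_force: [0.2, -0.6, 0.0]
opening: 0.0565
grip_force: 0.0
time: 18.3
eef_pos: [0.5634, 0.2081, 0.0292]
tcp_rot: [3.142, -0.001, 1.402]
ft_force: [0.6, 0.3, 0.0]
opening: 0.0653
grip_force: 0.0
time: 18.97
eef_pos: [0.5636, 0.206, 0.029]
tcp_rot: [-3.142, 0.001, 1.399]
ft_force: [0.4, -1.0, 0.0]
opening: 0.0496
grip_force: 39.9
at [563.6 206.   29. ] yaw 80.2 t 19.0 open 49.6
```

```bash
python3 -m pendant '[-0.005,0,0,0,0, -0.015,0,0,0,0, -0.028,0,0,0,0, -0.042,0,0,0,0, -0.056,0,0,0,0, -0.07,0,0,0,0, -0.08,0,0,0,0, -0.085,0,0,0,0]'
python3 -m pendant '[0,0,-0.005,0,0, 0,0,-0.015,0,0, 0,0,-0.03,0,0, 0,0,-0.045,0,0, 0,0,-0.06,0,0, 0,0,-0.07,0,0, 0,0,-0.07,0,0, 0,0,-0.07,0,0]'
python3 go.py
python3 - <<'E'
from h import *
c=shot('top');im=c['pixels'];s=shot('scene')
cv2.imwrite('pics/p4.png',np.hstack([cv2.resize(im[200:320,100:340],(400,200)),cv2.resize(s['pixels'][170:290,290:490],(400,240))[:200]]))
E
```

```text
time: 19.63
eef_pos: [0.5487, 0.1194, 0.0288]
tcp_rot: [-3.141, 0.002, 1.397]
ft_force: [-0.3, -0.2, -1.0]
opening: 0.0494
grip_force: 39.9
time: 20.3
eef_pos: [0.5494, 0.1233, 0.0998]
tcp_rot: [3.14, -0.001, 1.401]
ft_force: [-0.6, -0.1, -0.1]
opening: 0.0498
grip_force: 39.9
at [549.4 123.3  99.8] yaw 80.2 t 20.3 open 49.8
```

View pics/p4.png

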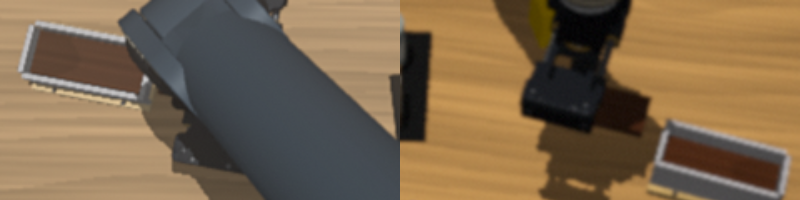

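The board is clear of the magazine and level in the gripper (end visible at (625,110) of the montage); the other boards stay inside.

```bash
cat > bd.py <<'E'
from h import *
s=shot('scene');C=cloud(s);st=sensors.state();p=st['eef_pos'];y=st['tcp_rot'][2]
hsv=cv2.cvtColor(s['pixels'],cv2.COLOR_BGR2HSV)
ex=np.array([np.cos(y),np.sin(y)]);ey=np.array([-ex[1],ex[0]])
D=C[...,:2]-p[:2];a=D@ex;b=D@ey;h=C[...,2]-p[2]
m=(abs(b)<.03)&(a>.02)&(a<.13)&(abs(h)<.03)&(s['range_z']>0)
print(m.sum()); A=np.c_[a[m],b[m],np.ones(m.sum())]
k=A[:,0]>0
print('slope/h',np.linalg.lstsq(A,h[m],rcond=None)[0].round(3),'a range',np.percentile(a[m],[0,2,98,100]).round(4),'b',np.percentile(b[m],[2,98]).round(4))
E
python3 bd.py
```

```text
504
slope/h [-0.002  0.058 -0.008] a range [0.0293 0.0319 0.082  0.0832] b [-0.0259  0.0241]
```

```bash
python3 go.py 549,123,145,80 541,-113,145,47 533.1,-349.4,145,14.9
```

```text
at [548.5 122.5  98.2] yaw 80.2 t 20.4 open 49.2
549,123,145,80 -> [ 0.001  0.    -0.047] 0.004
541,-113,145,47 -> [-0.233  0.033 -0.047] 0.58
533.1,-349.4,145,14.9 -> [-0.468  0.065 -0.047] 1.14
```

```bash
python3 -m pendant '[0,0,-0.01,0,0, 0,0,-0.025,0,0, -0.005,0,-0.04,0.03,0, -0.025,0.003,-0.047,0.09,0, -0.05,0.006,-0.047,0.16,0, -0.08,0.011,-0.047,0.23,0, -0.11,0.015,-0.047,0.31,0, -0.14,0.02,-0.047,0.38,0]'
python3 go.py 533.1,-349.4,145,14.9
```

```text
time: 21.12
eef_pos: [0.5446, -0.0197, 0.1464]
tcp_rot: [-3.141, 0.0, 1.017]
ft_force: [-0.4, 0.7, -0.7]
opening: 0.0494
grip_force: 39.9
at [544.6 -19.7 146.4] yaw 58.3 t 21.1 open 49.4
533.1,-349.4,145,14.9 -> [-0.286  0.164  0.001] 0.757
```

```bash
python3 -m pendant '[-0.025,0.015,0,0.07,0, -0.05,0.029,0,0.14,0, -0.075,0.043,0,0.21,0, -0.1,0.057,0,0.28,0, -0.125,0.072,0,0.35,0, -0.15,0.086,0,0.42,0, -0.175,0.1,0,0.49,0, -0.195,0.112,0,0.55,0]'
python3 go.py 533.1,-349.4,145,14.9
```

```text
time: 21.78
eef_pos: [0.5377, -0.2459, 0.1461]
tcp_rot: [3.141, 0.001, 0.465]
ft_force: [-0.1, -0.1, -1.2]
opening: 0.0496
grip_force: 39.9
at [ 537.7 -245.9  146.1] yaw 26.6 t 21.8 open 49.6
533.1,-349.4,145,14.9 -> [-0.051  0.09   0.001] 0.205
```

```bash
python3 -m pendant '[-0.011,0.02,0,0.07,0, -0.022,0.04,0,0.14,0, -0.033,0.06,0,0.205,0, -0.042,0.075,0,0.205,0, -0.048,0.085,0,0.205,0, -0.051,0.09,0,0.205,0, -0.051,0.09,0.02,0.205,0, -0.051,0.09,0.035,0.205,0]'
python3 -m pendant '[0,0,0.015,0,0, 0,0,0.03,0,0, 0,0,0.045,0,0, 0,0,0.055,0,0, 0,0,0.06,0,0, 0,0,0.06,0,0, 0,0,0.06,0,0, 0,0,0.06,0,0]'
python3 bd.py; python3 go.py 533.1,-349.4,33,14.9
python3 - <<'E'
from h import *
s=shot('scene');cv2.imwrite('pics/p5.png',cv2.resize(s['pixels'][150:270,120:280],(800,600)))
E
```

```text
time: 22.45
eef_pos: [0.5342, -0.3466, 0.111]
tcp_rot: [3.141, -0.001, 0.264]
ft_force: [-1.3, 0.5, -1.3]
opening: 0.0496
grip_force: 39.9
time: 23.12
eef_pos: [0.5344, -0.3469, 0.0521]
tcp_rot: [3.14, -0.001, 0.265]
ft_force: [0.8, -0.2, 0.9]
opening: 0.0495
grip_force: 39.9
638
slope/h [-0.175  0.024  0.   ] a range [0.0208 0.0225 0.0965 0.1008] b [-0.025  0.024]
at [ 534.3 -347.    52.1] yaw 15.2 t 23.2 open 49.6
533.1,-349.4,33,14.9 -> [-0.002  0.002  0.019] 0.005
```

View pics/p5.png

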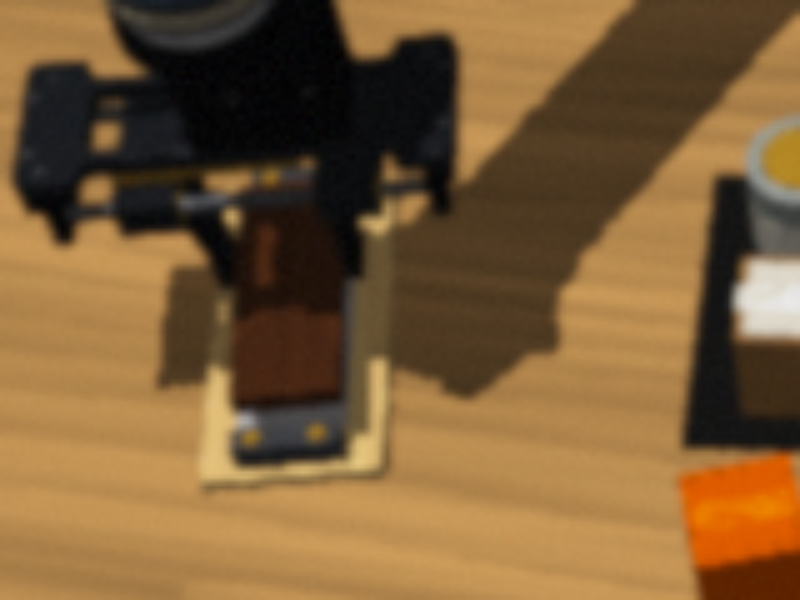

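The board's far end at (290,395) lies short of the far stop at (290,435) and in line with the bed. I'll nudge and lower.

```bash
python3 -m pendant '[-0.001,0.001,0,0.005,0, -0.002,0.002,0.003,0.005,0, -0.002,0.002,0.006,0.005,0, -0.002,0.002,0.009,0.005,0, -0.002,0.002,0.012,0.005,0, -0.002,0.002,0.014,0.005,0, -0.002,0.002,0.014,0.005,0, -0.002,0.002,0.014,0.005,0]'
sed -i 's/(a>.02)/(a>.03)/;s/(a<.13)&(abs(h)<.03)/(a<.13)\&(h>-.02)\&(h<.03)\&(hsv[...,1]>85)/' bd.py
python3 bd.py; python3 go.py 533.1,-349.4,33,14.9
```

```text
time: 23.88
eef_pos: [0.5321, -0.3491, 0.0368]
tcp_rot: [-3.141, 0.0, 0.26]
ft_force: [0.1, -0.2, 0.1]
opening: 0.05
grip_force: 39.9
508
slope/h [-0.066 -0.012 -0.005] a range [0.0302 0.0318 0.0977 0.1014] b [-0.0252  0.0242]
at [ 532.2 -349.2   37. ] yaw 14.9 t 23.9 open 49.7
533.1,-349.4,33,14.9 -> [0.001 0.    0.004] -0.0
```

```bash
python3 -m pendant '[0.001,0,0.001,0,0, 0.001,0,0.002,0,0, 0.001,0,0.003,0,0, 0.001,0,0.0035,0,0, 0.001,0,0.004,0,0, 0.001,0,0.004,0,0, 0.001,0,0.004,0,0, 0.001,0,0.004,0,0]'
python3 -m pendant '[0,0,0,0,0.3, 0,0,0,0,0.7, 0,0,0,0,0.8, 0,0,0,0,0.8, 0,0,0,0,0.8, 0,0,0,0,0.8, 0,0,0,0,0.8, 0,0,0,0,0.8]'
python3 -m pendant '[0,0,-0.01,0,0.8, 0,0,-0.03,0,0.8, 0,0,-0.06,0,1, 0,0,-0.09,0,1, -0.03,0,-0.11,0,1, -0.06,0,-0.11,0,1, -0.1,-0.03,-0.11,0,1, -0.1,-0.06,-0.11,0,1]'
python3 go.py 458.5,-112.2,140,7.2
python3 - <<'E'
from h import *
from m import rect
def win(m0,x0,x1,y0,y1):
    m=m0.astype(np.uint8);o=np.zeros_like(m);o[y0:y1,x0:x1]=m[y0:y1,x0:x1];return o
for n,w in (('top',(455,525,205,315)),('scene',(155,205,175,255))):
    s=shot(n);g=cv2.cvtColor(s['pixels'],cv2.COLOR_BGR2HSV)
    print(rect(s,win((g[...,2]<120)&(g[...,1]>85),*w),.026))
    x0,x1,y0,y1=w;cv2.imwrite(f'pics/j{n}.png',cv2.resize(s['pixels'][y0-20:y1+20,x0-20:x1+20],(400,500)))
cv2.imwrite('pics/j.png',np.hstack([cv2.imread('pics/jtop.png'),cv2.imread('pics/jscene.png')]))
E
```

```text
time: 24.6
eef_pos: [0.5332, -0.349, 0.0333]
tcp_rot: [3.141, -0.0, 0.26]
ft_force: [-0.1, 0.5, 1.8]
opening: 0.0493
grip_force: 41.3
time: 25.27
eef_pos: [0.5331, -0.349, 0.033]
tcp_rot: [3.142, -0.0, 0.26]
ft_force: [-0.1, 0.2, -0.7]
opening: 0.0693
grip_force: 0.0
time: 25.93
eef_pos: [0.4157, -0.3214, 0.1435]
tcp_rot: [3.139, 0.004, 0.249]
ft_force: [-0.5, -0.7, 0.1]
opening: 0.0863
grip_force: 0.0
at [ 415.7 -321.4  143.5] yaw 14.3 t 25.9 open 86.3
458.5,-112.2,140,7.2 -> [ 0.093 -0.192  0.003] 0.124
(array([ 554.9, -341.4]), array([127.8,  50.6]), 16.2)
(array([ 536. , -340.3]), array([202.7,  80.4]), 3.5)
```

View pics/j.png

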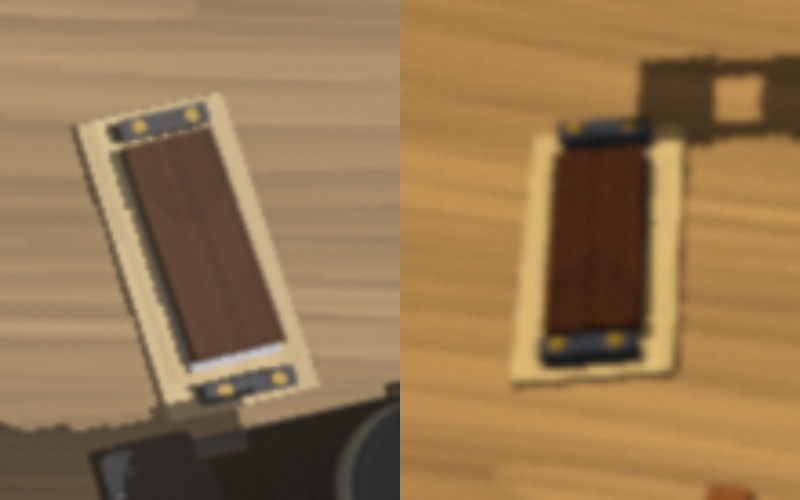

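The board lies flat on the bed but about 5 mm nearer the far stop: in the left view the far gap at (165,140) is small and the bed strip at (240,355) is wider. I'll regrip and slide it back.

```bash
python3 go.py 533.1,-349.0,100,14.9; python3 -m pendant '[0,0.03,0,0,1, 0.03,0.06,0,0,1, 0.06,0.06,0,0,1, 0.1,0.06,0,0,1, 0.1,0.06,0.01,0,0.8, 0.1,0.06,0.03,0,0.8, 0.1,0.06,0.04,0,0.8, 0.1,0.06,0.04,0,0.8]'
python3 go.py 533.1,-349.0,34,14.9
```

```text
at [ 417.2 -312.5  143.3] yaw 15.0 t 26.0 open 87.0
533.1,-349.0,100,14.9 -> [0.103 0.065 0.043] 0.002
time: 26.7
eef_pos: [0.5316, -0.3482, 0.1006]
tcp_rot: [-3.138, 0.003, 0.26]
ft_force: [0.2, 0.3, -0.2]
opening: 0.0718
grip_force: 0.0
at [ 531.6 -348.2  100.6] yaw 14.9 t 26.7 open 71.8
533.1,-349.0,34,14.9 -> [0.001 0.001 0.067] 0.0
```

```bash
python3 -m pendant '[0.001,0.001,0.015,0,0.8, 0.001,0.001,0.03,0,0.8, 0.001,0.001,0.045,0,0.8, 0.001,0.001,0.057,0,0.8, 0.001,0.001,0.063,0,0.8, 0.001,0.001,0.067,0,0.8, 0.001,0.001,0.067,0,0.8, 0.001,0.001,0.067,0,0.8]'
python3 -m pendant '[0,0,0,0,0, 0,0,0,0,0, 0,0,0,0,0, 0,0,0,0,0, 0,0,0,0,0, 0,0,0,0,0, 0,0,0,0,0, 0,0,0,0,0]' 15
python3 -m pendant '[-0.001,0.001,0,0,0, -0.002,0.001,0,0,0, -0.003,0.001,0,0,0, -0.004,0.001,0,0,0, -0.005,0.001,0,0,0, -0.0055,0.001,0,0,0, -0.0055,0.001,0,0,0, -0.0055,0.001,0,0,0]'
python3 -m pendant '[0,0,0,0,0.3, 0,0,0,0,0.7, 0,0,0,0,0.8, 0,0,0,0,0.8, 0,0,0,0,0.8, 0,0,0,0,0.8, 0,0,0,0,0.8, 0,0,0,0,0.8]'
python3 -m pendant '[0,0,-0.01,0,0.8, 0,0,-0.03,0,0.8, 0,0,-0.06,0,1, 0,0,-0.09,0,1, -0.03,-0.02,-0.11,0,1, -0.06,-0.05,-0.11,0,1, -0.09,-0.08,-0.11,0,1, -0.1,-0.11,-0.11,0,1]'
python3 go.py 458.5,-112.2,140,7.2
python3 - <<'E'
from h import *
from m import rect
def win(m0,x0,x1,y0,y1):
    m=m0.astype(np.uint8);o=np.zeros_like(m);o[y0:y1,x0:x1]=m[y0:y1,x0:x1];return o
s=shot('top');g=cv2.cvtColor(s['pixels'],cv2.COLOR_BGR2HSV)
print(rect(s,win((g[...,2]<120)&(g[...,1]>85),455,525,205,315),.026))
cv2.imwrite('pics/j2.png',cv2.resize(s['pixels'][185:335,330:545],(800,560)))
E
```

```text
time: 27.37
eef_pos: [0.5348, -0.3499, 0.0365]
tcp_rot: [3.141, -0.001, 0.26]
ft_force: [-0.6, 0.9, -0.2]
opening: 0.0696
grip_force: 0.0
time: 28.03
eef_pos: [0.5345, -0.3497, 0.0365]
tcp_rot: [3.141, -0.0, 0.26]
ft_force: [-0.5, 0.0, 3.7]
opening: 0.0501
grip_force: 14.9
time: 28.7
eef_pos: [0.5299, -0.3524, 0.0365]
tcp_rot: [3.141, -0.001, 0.26]
ft_force: [3.9, 0.5, 5.0]
opening: 0.0497
grip_force: 14.9
time: 29.37
eef_pos: [0.529, -0.3521, 0.0359]
tcp_rot: [-3.141, 0.0, 0.26]
ft_force: [-0.3, 0.3, 0.7]
opening: 0.0691
grip_force: 0.0
time: 30.03
eef_pos: [0.4, -0.2721, 0.1466]
tcp_rot: [3.141, 0.003, 0.255]
ft_force: [0.4, -0.0, -0.0]
opening: 0.0867
grip_force: 0.0
at [ 400.  -272.1  146.6] yaw 14.6 t 30.0 open 86.7
458.5,-112.2,140,7.2 -> [ 0.097 -0.14   0.006] 0.13
(array([ 549.6, -345.5]), array([127.1,  50.3]), 16.1)
```

View pics/j2.png

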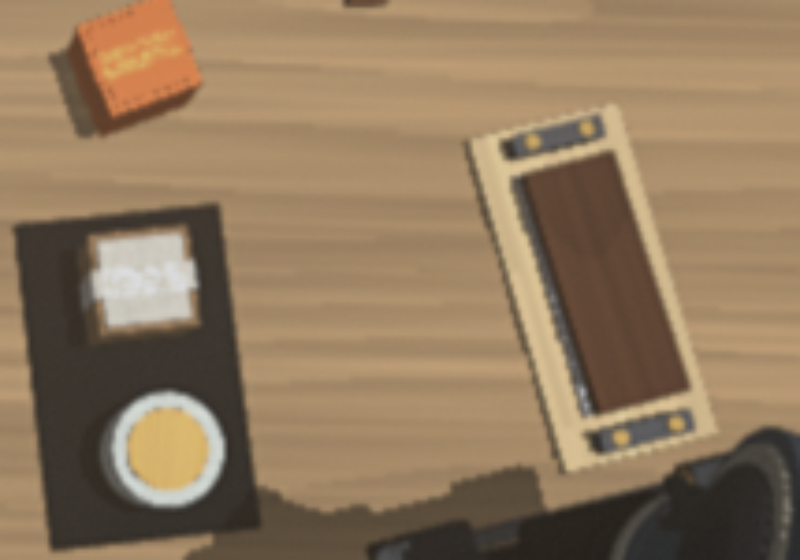

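The board is now centred (gaps at both stops equal) and square, and tin (165,450) and carton (145,280) stand on the mat. Next, the tin goes back.

```bash
python3 -m pendant '[0.02,-0.03,0,0.04,1, 0.04,-0.058,0,0.08,1, 0.06,-0.086,0,0.13,1, 0.08,-0.115,0,0.13,1, 0.095,-0.135,0,0.13,1, 0.097,-0.14,0,0.13,1, 0.097,-0.14,0,0.13,1, 0.097,-0.14,0,0.13,1]'
python3 go.py 458.5,-112.2,44,7.2
```

```text
time: 30.75
eef_pos: [0.4621, -0.1118, 0.1464]
tcp_rot: [3.141, 0.0, 0.13]
ft_force: [0.5, -0.1, -0.1]
opening: 0.087
grip_force: 0.0
at [ 462.1 -111.8  146.4] yaw 7.5 t 30.8 open 87.0
458.5,-112.2,44,7.2 -> [-0.004 -0.     0.102] 0.004
```

```bash
python3 -m pendant '[-0.004,0,0,0,1, -0.004,0,0.02,0,1, -0.004,0,0.04,0,1, -0.004,0,0.06,0,1, -0.004,0,0.08,0,1, -0.004,0,0.095,0,1, -0.004,0,0.102,0,1, -0.004,0,0.102,0,1]'
python3 -m pendant '[0,0,0,0,0, 0,0,0,0,0, 0,0,0,0,0, 0,0,0,0,0, 0,0,0,0,0, 0,0,0,0,0, 0,0,0,0,0, 0,0,0,0,0]' 40
python3 go.py
python3 -m pendant '[0,0,-0.01,0,0, 0,0,-0.025,0,0, 0,0,-0.04,0,0, 0,0,-0.05,0,0, 0,0,-0.055,0,0, 0,0,-0.055,0,0, 0,0,-0.055,0,0, 0,0,-0.055,0,0]'
python3 go.py 504.2,126.7,100,0
```

```text
time: 31.42
eef_pos: [0.4566, -0.113, 0.0427]
tcp_rot: [-3.141, 0.003, 0.127]
ft_force: [-0.2, -0.0, -0.2]
opening: 0.0868
grip_force: 0.0
time: 32.08
eef_pos: [0.4585, -0.112, 0.0445]
tcp_rot: [3.141, -0.001, 0.13]
ft_force: [-1.0, -0.5, 4.5]
opening: 0.0535
grip_force: 40.0
at [ 458.5 -112.    44.5] yaw 7.4 t 32.1 open 53.5
time: 32.75
eef_pos: [0.4575, -0.1117, 0.0984]
tcp_rot: [-3.141, 0.001, 0.13]
ft_force: [0.3, -0.0, -2.7]
opening: 0.0532
grip_force: 40.0
at [ 457.5 -111.7   98.4] yaw 7.4 t 32.8 open 53.2
504.2,126.7,100,0 -> [ 0.077 -0.23  -0.002] 0.13
```

```bash
python3 -m pendant '[0.004,-0.012,0,0.02,0, 0.012,-0.036,0,0.04,0, 0.022,-0.065,0,0.06,0, 0.032,-0.095,0,0.08,0, 0.042,-0.125,0,0.1,0, 0.052,-0.155,0,0.13,0, 0.062,-0.185,0,0.13,0, 0.07,-0.21,0,0.13,0]'
python3 -m pendant '[0.005,-0.012,0,0,0, 0.005,-0.02,0,0,0, 0.005,-0.02,0.01,0,0, 0.005,-0.02,0.02,0,0, 0.005,-0.02,0.03,0,0, 0.005,-0.02,0.035,0,0, 0.005,-0.02,0.035,0,0, 0.005,-0.02,0.035,0,0]'
python3 go.py 504.2,126.7,41,0
```

```text
time: 33.42
eef_pos: [0.5001, 0.1081, 0.0983]
tcp_rot: [-3.141, 0.001, 0.002]
ft_force: [-0.4, 0.9, -3.3]
opening: 0.0535
grip_force: 40.0
time: 34.08
eef_pos: [0.5051, 0.1245, 0.0634]
tcp_rot: [3.141, 0.001, -0.002]
ft_force: [1.4, -0.3, -2.2]
opening: 0.0534
grip_force: 40.0
at [505.1 124.5  63.4] yaw -0.1 t 34.1 open 53.4
504.2,126.7,41,0 -> [-0.001 -0.002  0.022] -0.002
```

```bash
python3 -m pendant '[-0.001,-0.002,0.005,0,0, -0.001,-0.002,0.01,0,0, -0.001,-0.002,0.015,0,0, -0.001,-0.002,0.019,0,0, -0.001,-0.002,0.021,0,0, -0.001,-0.002,0.022,0,0, -0.001,-0.002,0.0225,0,0, -0.001,-0.002,0.0225,0,0]'
python3 -m pendant '[0,0,0,0,0.2, 0,0,0,0,0.6, 0,0,0,0,1, 0,0,0,0,1, 0,0,0,0,1, 0,0,0,0,1, 0,0,0,0,1, 0,0,0,0,1]'
python3 -m pendant '[0,0,-0.02,0,1, 0,0,-0.05,0,1, 0,0,-0.08,0,1, 0,0,-0.09,0,1, 0,0,-0.09,0,1, 0,0,-0.09,0,1, 0,0,-0.09,0,1, 0,0,-0.09,0,1]'
python3 go.py 540.6,-101.1,130,7.2
```

```text
time: 34.75
eef_pos: [0.5045, 0.1276, 0.0415]
tcp_rot: [3.142, -0.0, -0.0]
ft_force: [1.1, 0.5, -2.0]
opening: 0.0533
grip_force: 40.0
time: 35.42
eef_pos: [0.5046, 0.1276, 0.0417]
tcp_rot: [3.142, -0.0, -0.0]
ft_force: [0.0, -0.6, -0.3]
opening: 0.083
grip_force: 0.0
time: 36.08
eef_pos: [0.5033, 0.1271, 0.1299]
tcp_rot: [3.141, 0.003, -0.0]
ft_force: [-0.3, -0.1, -0.2]
opening: 0.0873
grip_force: 0.0
at [503.3 127.1 129.9] yaw -0.0 t 36.1 open 87.3
540.6,-101.1,130,7.2 -> [ 0.037  0.228 -0.   ] -0.126
```

```bash
python3 -m pendant '[0.005,0.025,0,-0.03,1, 0.01,0.06,0,-0.06,1, 0.016,0.1,0,-0.09,1, 0.022,0.14,0,-0.126,1, 0.028,0.18,0,-0.126,1, 0.034,0.21,0,-0.126,1, 0.037,0.225,0,-0.126,1, 0.037,0.228,0,-0.126,1]'
python3 -m pendant '[0,0,0,0,1, 0,0,0.01,0,1, 0,0,0.02,0,1, 0,0,0.03,0,1, 0,0,0.03,0,1, 0,0,0.03,0,1, 0,0,0.03,0,1, 0,0,0.03,0,1]'
python3 go.py 540.6,-101.1,44,7.2
```

```text
time: 36.75
eef_pos: [0.5409, -0.105, 0.1299]
tcp_rot: [3.141, 0.002, 0.119]
ft_force: [-0.3, -0.4, -0.2]
opening: 0.0871
grip_force: 0.0
time: 37.42
eef_pos: [0.5418, -0.1002, 0.1019]
tcp_rot: [3.141, -0.001, 0.126]
ft_force: [1.0, -0.2, 0.1]
opening: 0.0873
grip_force: 0.0
at [ 541.8 -100.2  101.9] yaw 7.2 t 37.4 open 87.3
540.6,-101.1,44,7.2 -> [-0.001  0.001  0.058] 0.001
```

```bash
python3 -m pendant '[-0.001,0.001,0.012,0,1, -0.001,0.001,0.025,0,1, -0.001,0.001,0.037,0,1, -0.001,0.001,0.048,0,1, -0.001,0.001,0.055,0,1, -0.001,0.001,0.058,0,1, -0.001,0.001,0.058,0,1, -0.001,0.001,0.058,0,1]'
python3 -m pendant '[0,0,0,0,0, 0,0,0,0,0, 0,0,0,0,0, 0,0,0,0,0, 0,0,0,0,0, 0,0,0,0,0, 0,0,0,0,0, 0,0,0,0,0]' 40
python3 go.py
python3 -m pendant '[0,0,-0.01,0,0, 0,0,-0.025,0,0, 0,0,-0.04,0,0, 0,0,-0.05,0,0, 0,0,-0.06,0,0, 0,0,-0.06,0,0, 0,0,-0.06,0,0, 0,0,-0.06,0,0]'
python3 go.py 588,102,100,-8.6
```

```text
time: 38.08
eef_pos: [0.5407, -0.1015, 0.0435]
tcp_rot: [-3.142, -0.0, 0.126]
ft_force: [0.5, 0.3, 0.7]
opening: 0.0872
grip_force: 0.0
time: 38.75
eef_pos: [0.5406, -0.1016, 0.0436]
tcp_rot: [3.141, -0.0, 0.126]
ft_force: [0.4, 0.0, 0.4]
opening: 0.0497
grip_force: 40.0
at [ 540.6 -101.6   43.6] yaw 7.2 t 38.8 open 49.7
time: 39.42
eef_pos: [0.54, -0.1017, 0.103]
tcp_rot: [-3.141, 0.001, 0.126]
ft_force: [-0.4, 0.3, -1.7]
opening: 0.0498
grip_force: 40.0
at [ 540.  -101.7  103. ] yaw 7.2 t 39.4 open 49.8
588,102,100,-8.6 -> [ 0.073 -0.196  0.003] 0.276
```

```bash
python3 -m pendant '[0.005,-0.012,0,0.04,0, 0.014,-0.036,0,0.09,0, 0.024,-0.064,0,0.14,0, 0.034,-0.092,0,0.19,0, 0.044,-0.12,0,0.24,0, 0.055,-0.148,0,0.276,0, 0.065,-0.174,0,0.276,0, 0.071,-0.19,0,0.276,0]'
python3 -m pendant '[0.001,-0.005,0,0,0, 0.001,-0.005,0.01,0,0, 0.001,-0.005,0.02,0,0, 0.001,-0.005,0.03,0,0, 0.001,-0.005,0.04,0,0, 0.001,-0.005,0.045,0,0, 0.001,-0.005,0.045,0,0, 0.001,-0.005,0.045,0,0]'
python3 go.py 588,102,40,-8.6
```

```text
time: 40.08
eef_pos: [0.5868, 0.1, 0.1027]
tcp_rot: [-3.14, 0.001, -0.146]
ft_force: [0.3, 1.0, -1.4]
opening: 0.0498
grip_force: 40.0
time: 40.75
eef_pos: [0.5887, 0.1, 0.058]
tcp_rot: [3.141, 0.001, -0.151]
ft_force: [-0.1, 1.0, -2.5]
opening: 0.05
grip_force: 40.0
at [588.7 100.   58. ] yaw -8.7 t 40.8 open 50.0
588,102,40,-8.6 -> [-0.001 -0.002  0.018] -0.001
```

```bash
python3 -m pendant '[-0.001,-0.002,0.005,0,0, -0.001,-0.002,0.01,0,0, -0.001,-0.002,0.014,0,0, -0.001,-0.002,0.016,0,0, -0.001,-0.002,0.017,0,0, -0.001,-0.002,0.018,0,0, -0.001,-0.002,0.018,0,0, -0.001,-0.002,0.018,0,0]'
python3 -m pendant '[0,0,0,0,0.2, 0,0,0,0,0.6, 0,0,0,0,1, 0,0,0,0,1, 0,0,0,0,1, 0,0,0,0,1, 0,0,0,0,1, 0,0,0,0,1]'
python3 -m pendant '[0,0,-0.02,0,1, 0,0,-0.05,0,1, 0,0,-0.08,0,1, 0,0,-0.11,0,1, 0,0.03,-0.12,0,1, 0,0.07,-0.12,0,1, 0,0.11,-0.12,0,1, 0,0.15,-0.12,0,1]'
python3 -m pendant '[0,0.03,0,0,1, 0,0.06,0,0,1, 0,0.1,0,0,1, 0,0.1,0,0,1, 0,0.1,0,0,1, 0,0.1,0,0,1, 0,0.1,0,0,1, 0,0.1,0,0,1]'
python3 - <<'E'
from h import *
from m import rect
a=shot('top');Z=cloud(a)[...,2];g=cv2.cvtColor(a['pixels'],cv2.COLOR_BGR2HSV)
def win(m0,x0,x1,y0,y1):
    m=m0.astype(np.uint8);o=np.zeros_like(m);o[y0:y1,x0:x1]=m[y0:y1,x0:x1];return o
for n,f in dict(tin=lambda:rect(a,win((Z>.05)&(Z<.075),220,265,258,300),.062),carton=lambda:rect(a,win((Z>.05)&(Z<.075),238,280,212,255),.060),
 boards=lambda:rect(a,win((Z<.045)&(g[...,2]<110),105,205,205,270),.034),jig=lambda:rect(a,win((g[...,2]<120)&(g[...,1]>85),455,525,205,315),.026)).items():
    try: print(n,f())
    except Exception as e: print(n,e)
print(np.median(Z[235:242,140:160]))
cv2.imwrite('pics/end.png',a['pixels'])
E
```

```text
time: 41.42
eef_pos: [0.5883, 0.1027, 0.0407]
tcp_rot: [3.142, -0.0, -0.15]
ft_force: [-0.6, -0.9, -1.5]
opening: 0.0496
grip_force: 40.0
time: 42.08
eef_pos: [0.5882, 0.1028, 0.0406]
tcp_rot: [-3.142, -0.0, -0.15]
ft_force: [-0.4, -0.3, -0.4]
opening: 0.0828
grip_force: 0.0
time: 42.75
eef_pos: [0.5654, -0.0468, 0.1611]
tcp_rot: [3.141, -0.001, -0.149]
ft_force: [1.2, -0.7, -0.7]
opening: 0.0869
grip_force: 0.0
time: 43.42
eef_pos: [0.5511, -0.1425, 0.1607]
tcp_rot: [-3.141, -0.0, -0.147]
ft_force: [0.1, 0.0, 0.1]
opening: 0.0869
grip_force: 0.0
tin (array([503.9, 126.7]), array([52.8, 52.4]), 2.0)
carton (array([587.8, 102.3]), array([51.3, 51.2]), 81.7)
boards (array([581.7, 302.6]), array([129.5,  52.4]), 80.5)
jig max() iterable argument is empty
0.033153961880340956
```

View pics/end.png

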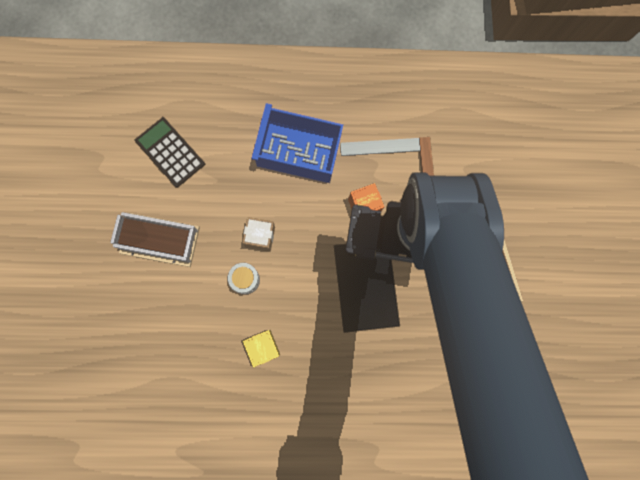

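Tin (243,278) and carton (257,234) are back within about 1 mm. The upper boards lie in the magazine (153,238) with their top at about 33 mm, dropped as expected, and nothing else has moved. The jig is hidden by the arm, but the board there was checked and hasn't been touched since.

```bash
python3 -c "
from cell import ticket
print(ticket.sign_off())"
```

```text
the job is handed in; nothing more can be done
None
```

The job is handed in at about 43 s of robot time: the walnut board lies centred and flat on the jig bed, the tin and carton stand back on their first spots within about 1 mm, and the other two boards remain stacked in the magazine; no verdict came back.

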